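Hang the clip bracket on its studs and snap in the filter cartridge

TASK

Put the water filter back together: hang the aluminium clip bracket on the rail's two studs, both holes over both studs and its plate down flat on the rail, and let go of it; then snap the white cartridge down into both of its spring clips, about centred between the bracket's ends. The stud pair may be clamped a little to either side of the rail's middle, so look or feel for it. Leave the wrench, the can and the brass collar lying around them where they are.

Things in the scene. Friction and masses are not known exactly. Their poses are not given: they have to be found in the camera images.
- rail: Fixed steel strut rail on a foot plate 100 x 290 x 8 mm. Origin: centre of the foot's underside, on the table; y along the rail, x across, z up. Channel 44 mm wide, 260 mm long, its flat top 55 mm above the table. Two rigid upright steel studs stand out of its slot (see rail_top).
- rail_top (a point): Middle of the rail's top face, 55 mm up; axes as the rail. Studs: on the rail's centre line, 170 mm apart along y, 10 mm diameter, 28 mm tall above this face, tips bevelled 1 mm. Both are on one bar clamped anywhere in the slot: the midpoint between them is up to 22 mm either way along y from here, differs every time and is not measured: see it or feel for it.
- bracket_mid (a point): Loose aluminium clip bracket, about 0.4 kg, lying upright on the table: plate 56 mm (x) by 200 mm (y), 8 mm thick. Point: its centre, 11 mm above the underside; z up. Through holes, 13 mm diameter, at y = +-85 mm, x = 0. At the middle of both long edges (y -30 to 30 mm) an upright flange, top 22 mm above the underside: grip across both, 56 mm wide. Same when turned end for end.
- bracket_clips (a point): Point on the bracket, 38 mm above its underside: where the cartridge's centre belongs, its axis along the bracket's y. Two black spring clips at y = +-45 mm, each 16 mm long, open upward, tops 54 mm above the underside; their sprung jaws with round lips spread in x. A cartridge pushed straight down snaps past the lips at about 10 N in all.
- cartridge_mid (a point): Loose white inline filter cartridge, about 0.35 kg, lying on the table. Point: its centre, on its axis (its own y), 20 mm above the table. Round body 40 mm diameter, 110 mm long; at each end a hexagonal cap 40 mm across flats, 12 mm long, then a 12 mm diameter stub 10 mm long (154 mm in all). Either end may point either way.
- wrench: steel open-end wrench lying flat in front of the rail; bystander, not to be disturbed. Origin: centre of its underside or lying outline.
- can: tin can, 66 mm diameter, 110 mm tall; bystander, not to be disturbed. Origin: centre of its underside.
- collar: flat brass pipe collar, 90 mm outside diameter, 30 mm tall; bystander, not to be disturbed. Origin: centre of its underside.
Mind the look-alikes: they are no part of the job. What is shaped like the part that bears bracket_mid but pink or purple is not meant. Leave any blue look-alike of the part that bears cartridge_mid alone.

How it is judged:
On the way, in this order (a step that is already met when the one before it is completed fails the run):
1. the bracket hangs on both studs, its plate flat on the rail, and is let go of (z of bracket_mid in the frame of rail between 0.064 and 0.0685 m and x of bracket_mid in the frame of rail between -0.005 and 0.005 m and y of bracket_mid in the frame of rail between -0.028 and 0.028 m and angle between the y axis of bracket_mid and the y axis of rail, either way round below 0.04 rad and angle between bracket_mid's own z axis and vertical below 0.03 rad and contact force between the fingers and bracket below 0.1 N), for 0.2 s.
2. the cartridge sits in both clips of the hung bracket (z of bracket_mid in the frame of rail between 0.064 and 0.0685 m and x of bracket_mid in the frame of rail between -0.005 and 0.005 m and y of bracket_mid in the frame of rail between -0.028 and 0.028 m and angle between the y axis of bracket_mid and the y axis of rail, either way round below 0.04 rad and angle between bracket_mid's own z axis and vertical below 0.03 rad and z of cartridge_mid in the frame of bracket_mid between 0.024 and 0.03 m and x of cartridge_mid in the frame of bracket_mid between -0.003 and 0.003 m and y of cartridge_mid in the frame of bracket_mid between -0.012 and 0.012 m and angle between the y axis of cartridge_mid and the y axis of bracket_mid, either way round below 0.06 rad), for 0.2 s.
At the end, for the whole second after the job is handed in: Bracket on both studs, flat on the rail (centre point 64 to 68.5 mm up, within 5 mm of the rail's line, 28 mm of its middle, 0.04 rad). Cartridge in both clips: axis 24 to 30 mm above that point, within 3 mm across, 12 mm along, 0.06 rad. Both at rest, let go (all of step 2 and linear speed of each of bracket, cartridge below 0.02 m/s); the robot touches nothing.
It fails at once if a bystander is moved more than 30 mm (distance of any of wrench, can, collar from where it was at the start of the episode above 0.03 m).
It also fails if it takes over 72 s, if anything falls off the work surface, if the arm or the gripper's body presses on something with over 40 N, if the wrist force passes 120 N, or if a joint passes its speed limit or range.

ROBOT

A 7-joint arm with a two-finger parallel gripper is mounted at the origin on the work surface. World frame = base frame: x ahead of the robot, y to its left, z up, the work surface at z = 0. Lengths are in m, angles in rad, forces in N, time in s.
With the tool pointing down it reaches from about 0.4 to 0.875 m from the base axis. Payload 6.5 kg.
Tool frame: the origin (TCP) lies between the finger pads; the fingertips stand 25 mm ahead of it and the grasp point (between the pads) lies 6 mm ahead of it; z points along the fingers, x is the direction in which the jaws open and shut, and the axes are right-handed (so a half turn about z gives the same grasp; the last joint's range is limited). The gripper opens to 85 mm and grips with 20 to 120 N. Pads are 22 mm wide; open, the fingers measure 114 mm over their backs; the gripper's body (76 mm by 85 mm) begins 54 mm behind the grasp point. The pads swing forward as they close: fully open they stand 13 mm farther back than shut.
Start: joints at [-1.243, 0.536, -0.004, 1.538, 0.003, 1.067, -0.071], TCP at [0.249, 0.6, 0.256] pointing down, gripper open.
Joint ranges: [-2.7, 2.7], [-0.37, 2.16], [-1.27, 1.26], [0.24, 2.4], [-1.31, 4.45], [0.19, 1.91], [-2.76, 2.76]. Speed limits (rad/s): [2.39, 2.39, 3.14, 3.14, 3.14, 3.14, 3.14].

INTERFACE

Orientations are given as a unit quaternion [w, x, y, z].
In Python, from cell import readout, viewer, env, models gives the robot as it stands.
- The arm moves only by the tool play_rows, never from a script. Its arguments are lists of equal length, an entry for each row: "delta_pos": the shift along the tool's x, y, z in mm, a list of three; "dr": the turn, a rotation vector about the tool's x, y, z in rad, a list of three; "fingers": the opening in per cent of the stroke, from 0 (shut) to 100 (fully open). In form: {"delta_pos": [[dx, dy, dz], ...], "dr": [[rx, ry, rz], ...], "fingers": [fingers, ...]}. A call has 1 to 12 rows; each row is the pose to reach, as a shift and turn from the pose measured when the call began, along the tool's axes at that moment; what a row does not reach only later rows make up. A row lasts 1/8 s, in which the tool goes at most 62.5 mm and 10.7 degrees, less where a joint would pass 70% of its speed; a pose out of reach is approached as far as the arm can. A call with a gripper value outside its range is refused whole. The fingers move at their own pace and stop on an object; "newtons" is the grip in N (left out, the last holds). Time passes only in rows, so rows that repeat a pose let the fingers close. It gives the time, the measured TCP pose, the force and the opening at its end, in the units of the state.
- readout.read_state(): the state, without advancing time (a new reading comes with each control period).
- viewer.camera(name): name is "scene" or "side" or "wrist"; returns the picture (420x560x3 uint8, blue, green, red); there is no depth.
- viewer.camera_model(name): a dict with "fov_y" (degrees; the focal length in pixels is half the picture's height over the tangent of half this angle, whatever the lens; pixels are square), "cx", "cy" (the principal point, pixels), "rvec" (rotation vector, rad) and "tvec" (3), from world to camera coordinates, as OpenCV has them. Camera axes: x right, y down, z forward; pixel columns grow to the right and rows downward; lengths in m; the calibration is good to about 2 mm. A picture is of the moment at which its call begins: read the wrist's pose just before it. camera_model takes no time and is no camera call; for the wrist camera it gives the pose at the moment of the call.
- env.job_done(): hands the job in, once; it reports no verdict.
Trained networks look in the newest picture that a camera, given by its name, has taken for a name from the list of things; names that differ only in an ending like _2 or _b are one class to them, and where a whole thing is asked for, a point or a joint stands for the part that bears it (a point fixed in the world has none). Each returns a list of dicts, best first, with "p" (0 to 1); they miss things now and then, are a little off and sometimes report something else, mostly with a low value. They report only what shows in the picture. A call takes as long as a camera call. They do not tell look-alikes from the thing itself.
- models.regions_of(target, camera): "region" (420x560 bool, what is visible of it) and "bbox" ([left, top, width, height] in pixels, round what is visible of it).
- models.spot_point(target, camera): "point" ([column, row] in pixels: a listed point, or the origin of a listed thing).
The state is a dict: "t": time; "joint_pos": joint angles; "joint_velocities": joint speeds; "joint_efforts": joint torques, N m; "tcp_pos": TCP position; "tcp_rot": TCP orientation; "force": force on the tool from outside, world axes, zero at the start; "torque": the same for the moment, N m; "opening": finger opening in m.
Only numpy, scipy, OpenCV 4.12 (cv2) and the standard library are available. Lean on these libraries where they do the work, as an engineer would, in place of code of your own. Each camera call takes 0.05 s, during which the arm holds its last target.

## Working session

There is one attempt and no reset: what is moved stays moved. The work goes in short steps, Python scripts to look and compute and a tool call to move; the robot and the scene stay as the last step left them, time stands still between calls to the robot, and variables do not carry over. Pictures are saved under pics/ and viewed, and the job is handed in when it is done.

Besides the shell and the picture viewer there is one more tool, called in YAML: its name, and indented under it one key for each argument. play_rows: Moves the arm, as the interface text tells. Its arguments: {"type":"object","properties":{"delta_pos":{"type":"array","items":{"type":"array","items":{"type":"number"}}},"dr":{"type":"array","items":{"type":"array","items":{"type":"number"}}},"fingers":{"type":"array","items":{"type":"number"}},"newtons":{"type":"number"}},"required":["delta_pos","dr","fingers"]}

```bash
ls; mkdir -p pics; python3 - <<'E'
from cell import readout, viewer, env, models
import cv2
s=readout.read_state()
for k,v in s.items(): print(k,v)
for c in ["scene","side","wrist"]:
    cv2.imwrite(f"pics/a_{c}.png",viewer.camera(c)); print(c,viewer.camera_model(c))
    for n in ["rail","bracket_mid","cartridge_mid","wrench","can","collar"]:
        for d in models.regions_of(n,c)[:3]: print(c,n,round(d["p"],2),d["bbox"])
E
```

```text
pics
t 0.0
joint_pos [-1.24318008  0.53719112 -0.00444257  1.53889459  0.00263516  1.06727643
 -0.07122371]
joint_velocities [-0.0007282  -0.00153735 -0.00019294  0.0008896   0.00111921 -0.001786
 -0.00103328]
joint_efforts [ 3.37531874e-04 -5.83424020e+01  1.04874283e+00 -2.59099513e+01
  1.22686144e-02  9.84895800e-03  2.31716427e-05]
tcp_pos [0.24920751 0.59968447 0.25538848]
tcp_rot [ 5.53345611e-04  8.31760434e-01  5.55134041e-01 -6.86839821e-04]
force [-1.42192697 -0.45707629  1.0591114 ]
torque [-0.05038595 -0.0445818  -0.02778395]
opening 0.08563683417276916
scene {'fov_y': 52.10321687769034, 'cx': 281.05621702525343, 'cy': 215.32558514213423, 'rvec': array([ 1.64753777,  1.60936204, -0.82288788]), 'tvec': array([-0.13598494, -0.20206593,  1.63284435])}
scene rail 0.57 [191.6, 239.2, 111.2, 41.7]
scene bracket_mid 0.79 [325.1, 218.8, 65.6, 28.9]
scene bracket_mid 0.77 [441.2, 220.5, 28.5, 38.9]
scene bracket_mid 0.66 [323.7, 177.2, 35.2, 41.5]
scene cartridge_mid 0.71 [112.1, 220.8, 58.6, 16.8]
scene cartridge_mid 0.55 [115.5, 192.1, 51.5, 19.2]
scene wrench 0.53 [230.9, 207.
[... 531 characters left out ...]
acket_mid 0.61 [254.1, 153.6, 38.2, 49.2]
side cartridge_mid 0.57 [243.7, 368.6, 30.8, 51.4]
side wrench 0.62 [238.3, 265.7, 67.7, 24.9]
side wrench 0.19 [300.9, 206.0, 79.6, 97.8]
side can 0.83 [405.0, 347.7, 42.1, 48.7]
side collar 0.95 [312.3, 152.3, 35.0, 28.2]
side collar 0.47 [238.1, 264.6, 66.4, 25.4]
wrist {'fov_y': 66.44548308835661, 'cx': 281.3062584478315, 'cy': 218.9250958604951, 'rvec': array([-2.41063151, -1.60740774, -0.22888884]), 'tvec': array([-0.64956965, -0.03558016,  0.37801478])}
wrist bracket_mid 0.97 [104.8, 352.0, 126.9, 68.0]
wrist bracket_mid 0.91 [339.0, 289.2, 58.2, 96.6]
wrist bracket_mid 0.62 [8.9, 205.8, 126.3, 135.2]
wrist can 0.35 [108.4, 352.6, 124.5, 63.4]
```

View pics/a_scene.png

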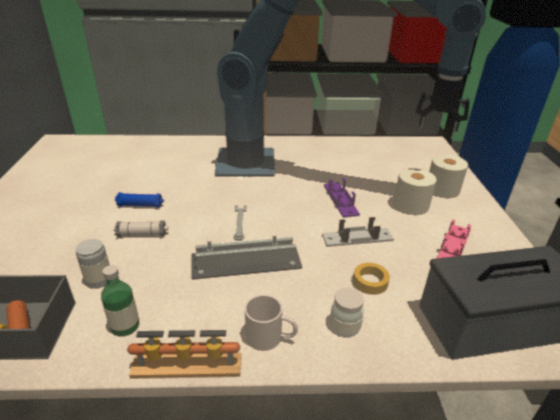

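View pics/a_side.png

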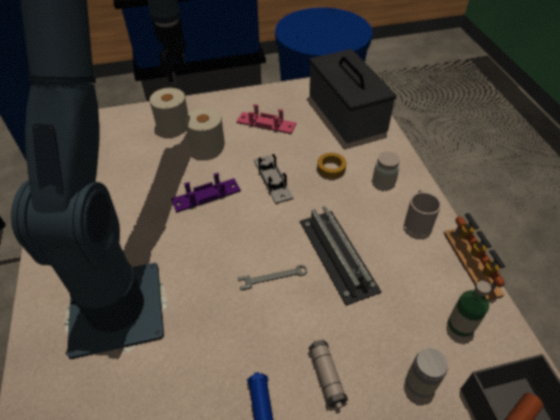

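View pics/a_wrist.png

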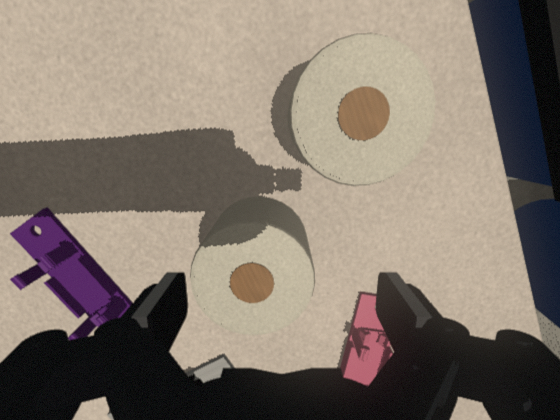

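```bash
cat > h.py <<'E'
from cell import readout, viewer, env, models
import cv2, numpy as np
from scipy.spatial.transform import Rotation as R
def K(m):
    f=210/np.tan(np.radians(m['fov_y']/2)); return np.array([[f,0,m['cx']],[0,f,m['cy']],[0,0,1.]])
def ray(m,px):
    Rm=cv2.Rodrigues(np.array(m['rvec']))[0]; c=-Rm.T@m['tvec']
    d=Rm.T@np.linalg.inv(K(m))@np.array([px[0],px[1],1.]); return c,d
def onz(m,px,z):
    c,d=ray(m,px); return c+d*(z-c[2])/d[2]
def tri(obs):
    A=np.zeros((3,3));b=np.zeros(3)
    for m,p in obs:
        c,d=ray(m,p); d/=np.linalg.norm(d); P=np.eye(3)-np.outer(d,d); A+=P;b+=P@c
    return np.linalg.solve(A,b)
def proj(m,X):
    return cv2.projectPoints(np.array(X,float).reshape(-1,3),np.array(m['rvec']),np.array(m['tvec']),K(m),None)[0].reshape(-1,2)
def tcp():
    s=readout.read_state(); q=s['tcp_rot']; return s,np.array(s['tcp_pos']),R.from_quat([q[1],q[2],q[3],q[0]])
def quat(r): return r
def down(yaw): # tool z down, tool x at world angle yaw
    c,s=np.cos(yaw),np.sin(yaw)
    return R.from_matrix(np.array([[c,s,0],[s,-c,0],[0,0,-1.]]))
def delta(pos,yaw):
    "move in tool axes (mm) and rotvec, to TCP pos with tool x at world angle yaw (mod pi)"
    s,p,r=tcp(); best=None
    for y in (yaw,yaw+np.pi):
        dr=(r.inv()*down(y)).as_rotvec()
        if best is None or np.linalg.norm(dr)<np.linalg.norm(best): best=dr
    print("t",round(s['t'],2),"tcp",p.round(4),"j7",round(s['joint_pos'][6],2),"d mm",(r.inv().apply(np.array(pos)-p)*1000).round(1),"dr",best.round(3))
E
python3 - <<'E'
from h import *
ms,md=viewer.camera_model('scene'),viewer.camera_model('side')
for n,a,b,z in [("bracket",(357,236),(272,178),.008),("cart",(142,229),(327,373),.02),("rail",(246,256),(340,253),.03),("blue",(139,200),(260,397),.02),("can",(92,261),(425,375),.05),("collar",(372,278),(332,165),.02),("wrench",(240,222),(273,277),0.005)]:
    print(n,tri([(ms,a),(md,b)]).round(3),onz(ms,a,z).round(3),onz(md,b,z).round(3))
s,p,r=tcp(); m=viewer.camera_model('wrist'); 
Rm=cv2.Rodrigues(m['rvec'])[0]; print("cam in tool", r.inv().apply(-Rm.T@m['tvec']-p), r.inv().as_matrix()@Rm.T)
E
```

```text
bracket [0.473 0.342 0.006] [0.475 0.341 0.008] [0.472 0.34  0.008]
cart [ 0.45  -0.284  0.016] [ 0.453 -0.281  0.02 ] [ 0.45  -0.288  0.02 ]
rail [0.579 0.018 0.018] [0.588 0.023 0.03 ] [0.576 0.005 0.03 ]
blue [ 0.302 -0.315  0.028] [ 0.298 -0.326  0.02 ] [ 0.298 -0.303  0.02 ]
can [ 0.638 -0.355  0.058] [ 0.628 -0.359  0.05 ] [ 0.642 -0.352  0.05 ]
collar [0.664 0.343 0.017] [0.666 0.343 0.02 ] [0.662 0.337 0.02 ]
wrench [ 0.394 -0.004  0.001] [ 0.399 -0.002  0.005] [ 0.394 -0.008  0.005]
cam in tool [-0.00035586 -0.07079403 -0.11660112] [[ 9.99999612e-01 -8.25349158e-04 -3.09038100e-04]
 [ 8.78808993e-04  9.60240686e-01  2.79172083e-01]
 [ 6.63365132e-05 -2.79172247e-01  9.60241039e-01]]
```

```bash
python3 - <<'E'
from h import *
ms,md=viewer.camera_model('scene'),viewer.camera_model('side')
a=onz(ms,(326,241),.004)-onz(ms,(390,236),.004); b=onz(md,(262,157),.008)-onz(md,(286,200),.008); c=onz(md,(308,220),.004)-onz(md,(368,299),.004)
for v in(a,b,c): print(np.degrees(np.arctan2(v[1],v[0])),np.linalg.norm(v[:2]))
delta([.473,.34,.21],0.1)
E
```

```text
-83.33951573406813 0.19292985680103783
98.08814653878811 0.20187517772892427
104.51354186777469 0.29118972332236404
t 1.05 tcp [0.2494 0.6003 0.2563] j7 -0.07 d mm [-154.6  306.4   46.3] dr [-0.    -0.     1.077]
```

play_rows:
  delta_pos:
    - [-20,40,0]
    - [-43,86,0]
    - [-67,132,0]
    - [-90,178,5]
    - [-113,224,15]
    - [-136,268,28]
    - [-155,306,46]
    - [-155,306,46]
    - [-155,306,46]
  dr:
    - [0,0,0.14]
    - [0,0,0.3]
    - [0,0,0.46]
    - [0,0,0.62]
    - [0,0,0.78]
    - [0,0,0.94]
    - [0,0,1.077]
    - [0,0,1.077]
    - [0,0,1.077]
  fingers: [100,100,100,100,100,100,100,100,100]
  newtons: 40

```text
t: 2.17
tcp_pos: [0.4722, 0.3405, 0.2104]
tcp_rot: [-0.0, 0.999, 0.051, -0.0]
force: [-0.1, -0.2, -0.6]
opening: 0.0855
```

```bash
python3 - <<'E'
from h import *
s,p,r=tcp(); print(s['t'],p,s['joint_pos'],s['opening'])
m=viewer.camera_model('wrist'); im=viewer.camera('wrist'); cv2.imwrite('pics/b.png',im)
for n in ['bracket_mid','bracket_clips']:
  for d in models.spot_point(n,'wrist'): print(n,d, onz(m,d['point'],.011 if n=='bracket_mid' else .038))
E
```

```text
2.175 [0.47215392 0.34048904 0.21041788] [-0.92014696  0.48525001  0.29179945  1.7788315  -0.17269579  0.90217939
 -0.45131603] 0.08553297898070063
bracket_mid {'point': [76.7, 194.7], 'p': 0.88} [0.26691918 0.32388633 0.011     ]
bracket_mid {'point': [281.9, 197.5], 'p': 0.87} [0.47237437 0.34176154 0.011     ]
bracket_clips {'point': [281.9, 203.5], 'p': 0.95} [0.47232319 0.3420047  0.038     ]
bracket_clips {'point': [55.3, 199.0], 'p': 0.78} [0.26388198 0.32522107 0.038     ]
```

View pics/b.png

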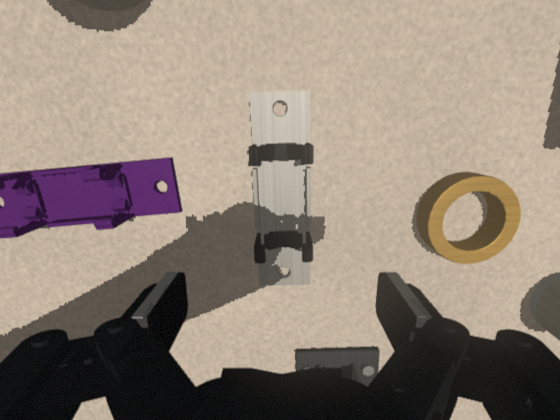

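```bash
python3 - <<'E'
from h import *
m=viewer.camera_model('wrist')
im=cv2.imread('pics/b.png')
for box in [(262,90,298,124),(270,258,300,284)]:
    x0,y0,x1,y1=box; cv2.imwrite(f'pics/b_{y0}.png',cv2.resize(im[y0:y1,x0:x1],None,fx=12,fy=12,interpolation=cv2.INTER_NEAREST))
A=onz(m,(279.7,108),.008);B=onz(m,(285,272),.008); print(A,B,np.linalg.norm(A-B),(A+B)/2)
print("yaw",np.degrees(np.arctan2(A[1]-B[1],A[0]-B[0])))
print('corners',[onz(m,q,.008).round(4) for q in [(250,92),(309,91),(260,285),(310,284)]])
print('collar',onz(m,(414,220),.03),'purple',onz(m,(181,210),.008), 'rail', onz(m,(378,350),.008),onz(m,(295,352),.008),onz(m,(369,371),.008))
E
```

```text
[0.46127066 0.42744282 0.008     ] [0.48399951 0.25983121 0.008     ] 0.16914565826931577 [0.47263508 0.34363702 0.008     ]
yaw 97.72244692694025
corners [array([0.4324, 0.4386, 0.008 ]), array([0.4869, 0.4451, 0.008 ]), array([0.4582, 0.2414, 0.008 ]), array([0.5129, 0.2483, 0.008 ])]
collar [0.60090553 0.33764961 0.03      ] purple [0.37022341 0.31829335 0.008     ] rail [0.60337007 0.17120084 0.008     ] [0.50656207 0.15846125 0.008     ] [0.5981355  0.14068634 0.008     ]
```

View pics/b_90.png

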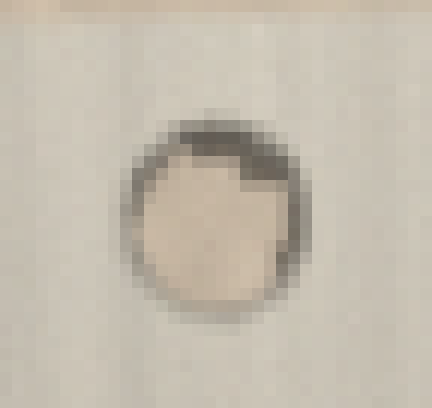

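View pics/b_258.png

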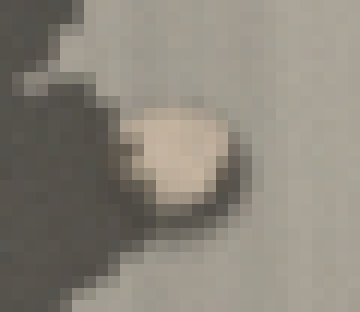

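```bash
python3 - <<'E'
from h import *
delta([.4726,.3435,.024],0.1345)
E
```

```text
t 2.33 tcp [0.4718 0.3413 0.2107] j7 -0.45 d mm [  1.   -1.9 186.7] dr [-0.001 -0.    -0.032]
```

play_rows:
  delta_pos:
    - [1,-2,30]
    - [1,-2,80]
    - [1,-2,130]
    - [1,-2,165]
    - [1,-2,180]
    - [1,-2,187]
    - [1,-2,187]
    - [1,-2,187]
    - [1,-2,187]
    - [1,-2,187]
    - [1,-2,187]
  dr:
    - [0,0,-0.032]
    - [0,0,-0.032]
    - [0,0,-0.032]
    - [0,0,-0.032]
    - [0,0,-0.032]
    - [0,0,-0.032]
    - [0,0,-0.032]
    - [0,0,-0.032]
    - [0,0,-0.032]
    - [0,0,-0.032]
    - [0,0,-0.032]
  fingers: [100,100,100,100,100,100,100,40,40,40,40]
  newtons: 50

```text
t: 3.7
tcp_pos: [0.4732, 0.3441, 0.0249]
tcp_rot: [-0.001, 0.998, 0.067, 0.001]
force: [-1.5, -0.9, 5.8]
opening: 0.055
```

```bash
python3 - <<'E'
from h import *
s,p,r=tcp(); print(s['t'],p,s['force'],s['opening'],r.as_matrix().round(3)[0])
im=viewer.camera('wrist'); cv2.imwrite('pics/c.png',im)
im=viewer.camera('side'); cv2.imwrite('pics/c2.png',cv2.resize(im[80:320,180:460],None,fx=2,fy=2))
E
```

```text
3.7 [0.47317929 0.34408273 0.0249241 ] [-1.50746456 -0.90897644  5.78873669] 0.05498520333974375 [0.991 0.134 0.001]
```

View pics/c.png

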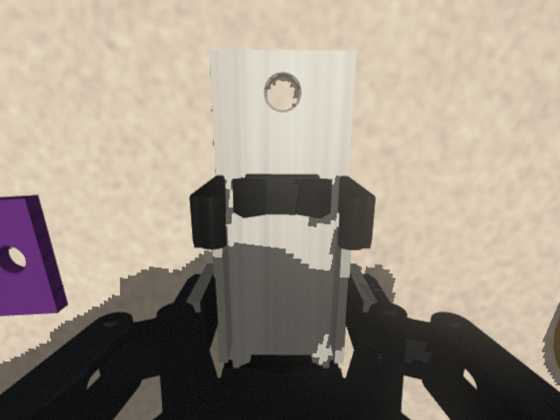

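View pics/c2.png

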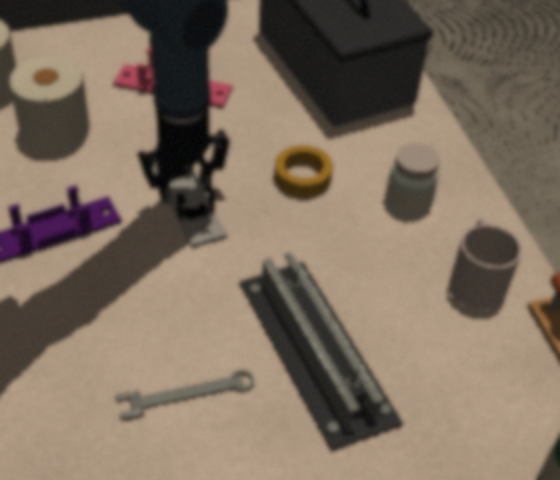

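```bash
python3 - <<'E'
from h import *
delta([.465,.03,.25],0.2)
E
```

```text
t 3.8 tcp [0.4732 0.3441 0.0249] j7 -0.35 d mm [ -50.   309.7 -225.9] dr [-0.002 -0.002 -0.065]
```

play_rows:
  delta_pos:
    - [0,0,-30]
    - [0,0,-80]
    - [-5,10,-135]
    - [-12,55,-175]
    - [-20,105,-205]
    - [-30,160,-226]
    - [-38,215,-226]
    - [-46,270,-226]
    - [-50,310,-226]
    - [-50,310,-226]
    - [-50,310,-226]
  dr:
    - [0,0,0]
    - [0,0,0]
    - [0,0,0]
    - [0,0,-0.02]
    - [0,0,-0.03]
    - [0,0,-0.04]
    - [0,0,-0.05]
    - [0,0,-0.065]
    - [0,0,-0.065]
    - [0,0,-0.065]
    - [0,0,-0.065]
  fingers: [40,40,40,40,40,40,40,40,40,40,40]

```text
t: 5.18
tcp_pos: [0.4645, 0.0302, 0.25]
tcp_rot: [-0.001, 0.995, 0.1, 0.0]
force: [0.7, 0.9, -5.1]
opening: 0.0547
```

```bash
python3 - <<'E'
from h import *
s,p,r=tcp(); print(s['t'],p,s['force'],s['opening'],r.as_matrix().round(3)[0])
import json
m=viewer.camera_model('wrist'); im=viewer.camera('wrist'); cv2.imwrite('pics/d.png',im)
json.dump({k:np.array(v).tolist() for k,v in m.items()},open('d.json','w'))
for c in ['scene','side']:
  cv2.imwrite(f'pics/d_{c}.png',viewer.camera(c))
for d in models.spot_point('rail_top','wrist'): print(d, onz(m,d['point'],.055))
E
```

```text
5.175 [0.46452701 0.03019756 0.24997559] [ 0.65295801  0.91526243 -5.05298131] 0.05469336770073656 [0.98  0.199 0.001]
{'point': [387.3, 229.5], 'p': 0.83} [0.576732   0.02149106 0.055     ]
```

View pics/d.png

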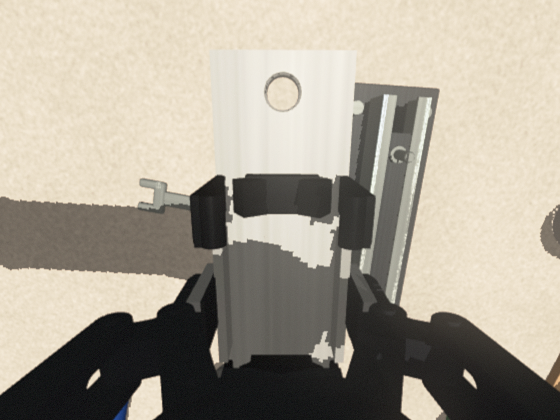

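View pics/d_side.png

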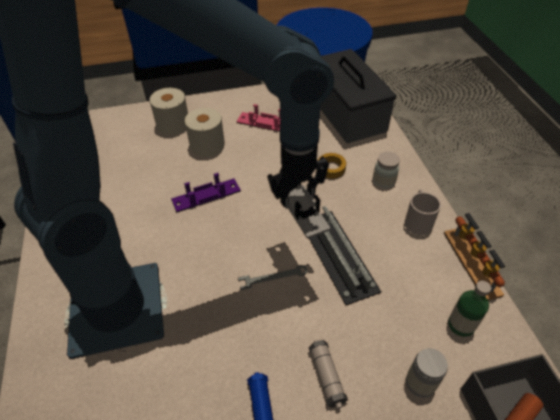

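```bash
python3 - <<'E'
from h import *
im=cv2.imread('pics/d.png'); cv2.imwrite('pics/d_z.png',cv2.resize(im[80:300,340:450],None,fx=4,fy=2.7*1.0,interpolation=cv2.INTER_CUBIC) if 0 else cv2.resize(im[80:230,340:450],None,fx=4,fy=4,interpolation=cv2.INTER_CUBIC))
E
```

```text
(no output)
```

View pics/d_z.png

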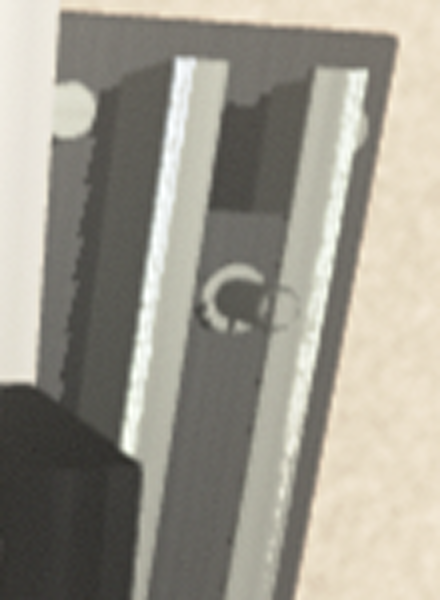

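```bash
python3 - <<'E'
from h import *
import json
m=json.load(open('d.json')); m={k:np.array(v) for k,v in m.items()}
P=lambda x,y,z:onz(m,(340+x/4,80+y/4),z)
print("tip",P(278,308,.083))
L0,L1=P(175,60,.055),P(127,440,.055);R0,R1=P(367,70,.055),P(270,600,.055)
for n,v in dict(L0=L0,L1=L1,R0=R0,R1=R1).items(): print(n,v)
print("width",np.linalg.norm(L0-R0))
for v in (L0-L1,R0-R1): print(np.degrees(np.arctan2(v[1],v[0]))%180)
f0,f1=P(62,12,.008),P(397,38,.008); print('foot',f0,f1)
v=f1-P(300,580,.008); print(np.degrees(np.arctan2(v[1],v[0]))%180)
# hole in hand
s,p,r=tcp()
Z=.25-.0249+.008
print("hole",onz(m,(282.5,92),Z), onz(m,(282.5,92),Z)-p)
ax=np.radians(103.5); print('end center',(L0+R0)/2,'centre guess', (L0+R0)/2+.13*np.array([np.cos(ax),np.sin(ax),0]))
E
```

```text
tip [0.56527185 0.0962433  0.083     ]
L0 [0.5365674  0.14466379 0.055     ]
L1 [0.54992533 0.05784488 0.055     ]
R0 [0.58011812 0.15127381 0.055     ]
R1 [0.5971321  0.02505564 0.055     ]
width 0.04404949033732457
98.74691645486789
97.67709217956153
foot [0.51749442 0.15695902 0.008     ] [0.60479728 0.16816358 0.008     ]
98.22276527133792
hole [0.44838905 0.1118872  0.2331    ] [-0.01644596  0.08106535 -0.01690861]
end center [0.55834276 0.1479688  0.055     ] centre guess [0.52799486 0.27437689 0.055     ]
```

```bash
python3 - <<'E'
from h import *
delta([.4645+.0242,.0302-.1683,.25],np.radians(8.2))
E
```

```text
t 5.38 tcp [0.4648 0.0308 0.25  ] j7 0.16 d mm [-10.5 170.3  -0.4] dr [-0.002 -0.001  0.059]
```

play_rows:
  delta_pos:
    - [-3,40,0]
    - [-5,85,0]
    - [-8,130,0]
    - [-10,170,0]
    - [-10,170,0]
    - [-10,170,0]
  dr:
    - [0,0,0.02]
    - [0,0,0.04]
    - [0,0,0.059]
    - [0,0,0.059]
    - [0,0,0.059]
    - [0,0,0.059]
  fingers: [40,40,40,40,40,40]

```text
t: 6.12
tcp_pos: [0.4892, -0.1365, 0.2493]
tcp_rot: [-0.002, 0.997, 0.072, 0.0]
force: [-0.0, 1.1, -4.9]
opening: 0.0549
```

```bash
python3 - <<'E'
from h import *
s,p,r=tcp(); print(s['t'],p,s['force'],s['opening'],r.as_matrix().round(4)[0])
import json
m=viewer.camera_model('wrist'); im=viewer.camera('wrist'); cv2.imwrite('pics/e.png',im)
json.dump({k:np.array(v).tolist() for k,v in m.items()},open('e.json','w'))
cv2.imwrite('pics/e_z.png',cv2.resize(im[80:230,340:480],None,fx=4,fy=4,interpolation=cv2.INTER_CUBIC))
print(proj(m,[.589,-.072,.083]))
E
```

```text
6.125 [ 0.48916859 -0.13652928  0.24930126] [-0.03951821  1.1142067  -4.92789065] 0.054866904636290806 [9.896e-01 1.437e-01 1.000e-04]
[[406.09920182 151.52921026]]
```

View pics/e.png

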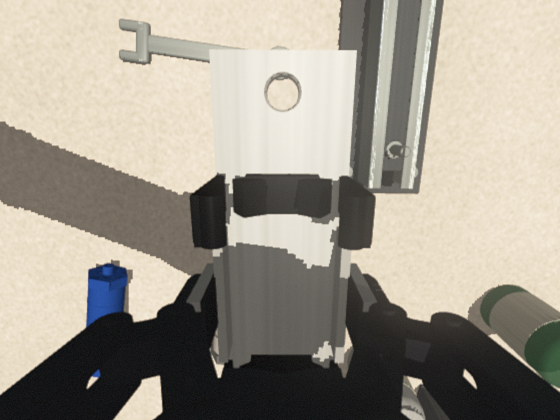

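View pics/e_z.png

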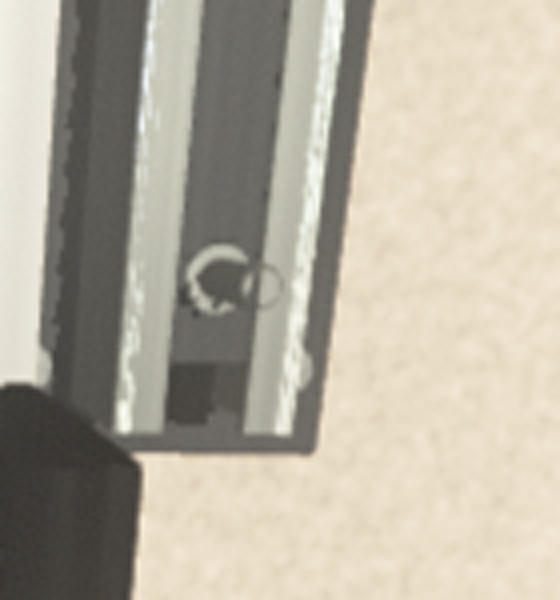

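```bash
python3 - <<'E'
from h import *
import json
ld=lambda f:{k:np.array(v) for k,v in json.load(open(f)).items()}
e=ld('e.json');d=ld('d.json')
T1=onz(d,(409.5,157),.083);T2=onz(e,(406,151.5),.083)
print(T1,T2,np.linalg.norm(T1-T2),(T1+T2)/2,np.degrees(np.arctan2(*(T1-T2)[[1,0]])))
L=[onz(e,(340+x/4,80+y/4),.055) for x,y in[(120,432),(285,436),(150,5),(342,5)]]
print(L, 'end c',(L[0]+L[1])/2)
for a,b in((2,0),(3,1)):
  v=L[a]-L[b]; print(np.degrees(np.arctan2(v[1],v[0])))
E
```

```text
[0.56527185 0.0962433  0.083     ] [ 0.58890874 -0.07198808  0.083     ] 0.16988378243863972 [0.57709029 0.01212761 0.083     ] 97.99783528673798
[array([ 0.57353846, -0.11181375,  0.055     ]), array([ 0.61389959, -0.10699542,  0.055     ]), array([ 0.55898921, -0.01577904,  0.055     ]), array([ 0.60168431, -0.00961789,  0.055     ])] end c [ 0.59371903 -0.10940459  0.055     ]
98.6147937164744
97.14997662396537
```

```bash
python3 - <<'E'
from h import *
delta([.5769,.0134,.115],.1396)
E
```

```text
t 6.17 tcp [ 0.4892 -0.1361  0.2493] j7 0.52 d mm [ 108.3 -134.8  134.9] dr [-0.003 -0.001  0.006]
```

play_rows:
  delta_pos:
    - [20,-25,0]
    - [48,-60,0]
    - [77,-95,0]
    - [100,-124,10]
    - [108,-134.8,50]
    - [108.3,-134.8,90]
    - [108.3,-134.8,120]
    - [108.3,-134.8,134]
    - [108.3,-134.8,134.9]
    - [108.3,-134.8,134.9]
    - [108.3,-134.8,134.9]
  dr:
    - [0,0,0]
    - [0,0,0.006]
    - [-0.003,-0.001,0.006]
    - [-0.003,-0.001,0.006]
    - [-0.003,-0.001,0.006]
    - [-0.003,-0.001,0.006]
    - [-0.003,-0.001,0.006]
    - [-0.003,-0.001,0.006]
    - [-0.003,-0.001,0.006]
    - [-0.003,-0.001,0.006]
    - [-0.003,-0.001,0.006]
  fingers: [40,40,40,40,40,40,40,40,40,40,40]

```text
t: 7.55
tcp_pos: [0.5778, 0.0135, 0.1162]
tcp_rot: [-0.0, 0.998, 0.07, 0.001]
force: [0.3, -0.4, -5.0]
opening: 0.0549
```

```bash
python3 - <<'E'
from h import *
delta([.5769,.0134,.115],.1396)
s,p,r=tcp(); print(s['force'],s['opening'])
import json
m=viewer.camera_model('wrist'); im=viewer.camera('wrist'); cv2.imwrite('pics/f.png',im)
json.dump({k:np.array(v).tolist() for k,v in m.items()},open('f.json','w'))
cv2.imwrite('pics/f_z.png',cv2.resize(im[60:130,200:370],None,fx=4.7,fy=4.7,interpolation=cv2.INTER_CUBIC))
print('pred tip',proj(m,[.5653,.0962,.083]))
E
```

```text
t 7.55 tcp [0.5778 0.0135 0.1162] j7 0.31 d mm [-0.9  0.   1.2] dr [-0.001 -0.002 -0.   ]
[ 0.29991494 -0.36688879 -5.00635183] 0.054899377483450675
pred tip [[279.25149729  94.76359818]]
```

View pics/f_z.png

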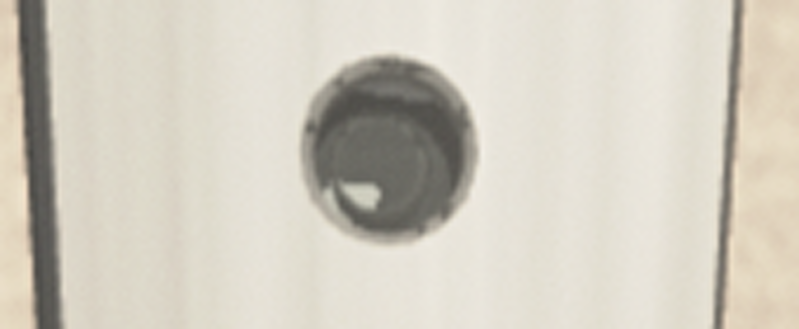

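View pics/f.png

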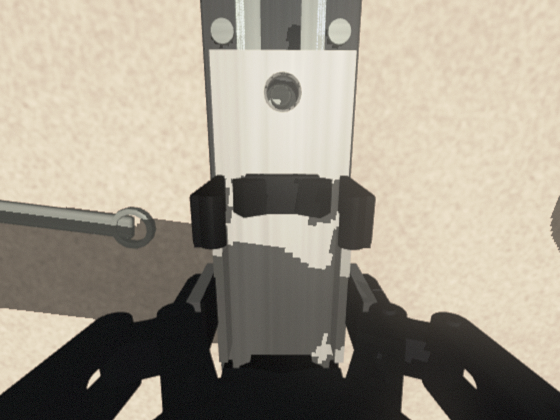

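```bash
python3 - <<'E'
from h import *
import json
m={k:np.array(v) for k,v in json.load(open('f.json')).items()}
h=onz(m,(200+390/4.7,60+150/4.7),.0993); hb=onz(m,(200+390/4.7,60+150/4.7),.0913)
for q in [(376,155),(380,158),(388,165)]:
  t=onz(m,(200+q[0]/4.7,60+q[1]/4.7),.083); print(h,t,(t-h)*1000)
E
```

```text
[0.56686501 0.09603519 0.0993    ] [0.56552444 0.09696798 0.083     ] [ -1.34056291   0.93278708 -16.3       ]
[0.56686501 0.09603519 0.0993    ] [0.56592842 0.09676106 0.083     ] [ -0.93658783   0.725869   -16.3       ]
[0.56686501 0.09603519 0.0993    ] [0.56674975 0.09626028 0.083     ] [ -0.1152597    0.22508946 -16.3       ]
```

play_rows:
  delta_pos:
    - [-0.8,-0.9,0]
    - [-0.8,-0.9,0]
    - [-0.8,-0.9,4]
    - [-0.8,-0.9,8]
    - [-0.8,-0.9,12]
    - [-0.8,-0.9,15]
    - [-0.8,-0.9,15]
  dr:
    - [-0.001,-0.002,0]
    - [-0.001,-0.002,0]
    - [-0.001,-0.002,0]
    - [-0.001,-0.002,0]
    - [-0.001,-0.002,0]
    - [-0.001,-0.002,0]
    - [-0.001,-0.002,0]
  fingers: [40,40,40,40,40,40,40]

```text
t: 8.48
tcp_pos: [0.5765, 0.0142, 0.1007]
tcp_rot: [0.0, 0.998, 0.069, -0.001]
force: [0.2, -0.7, -4.2]
opening: 0.0548
```

```bash
python3 - <<'E'
from h import *
delta([.5769,.0134,.0799],.1396)
s,p,r=tcp(); print(s['force'],s['torque'],s['opening'])
im=viewer.camera('wrist'); 
a=cv2.resize(im[60:130,200:370],None,fx=4.7,fy=4.7,interpolation=cv2.INTER_CUBIC)
sd=viewer.camera('side'); b=cv2.resize(sd[170:320,250:420],None,fx=2,fy=2)
cv2.imwrite('pics/g_z.png',a);cv2.imwrite('pics/g_s.png',cv2.resize(sd[180:320,260:420],None,fx=4,fy=4,interpolation=cv2.INTER_CUBIC))
E
```

```text
t 8.47 tcp [0.5765 0.0142 0.1007] j7 0.32 d mm [ 0.3  0.9 20.8] dr [ 0.001  0.001 -0.001]
[ 0.17285456 -0.72493682 -4.21413959] [-0.0158594   0.04628876  0.01643754] 0.054803553655137574
```

View pics/g_z.png

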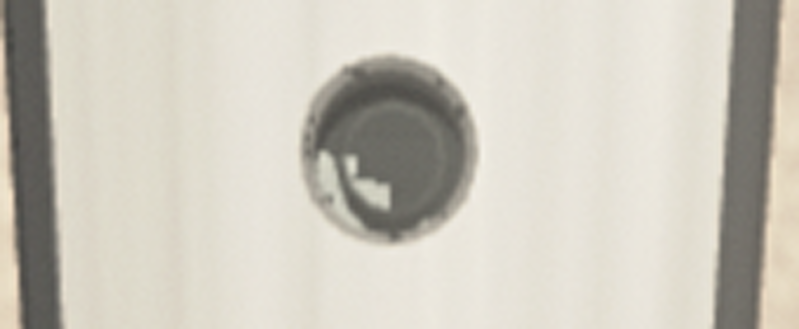

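View pics/g_s.png

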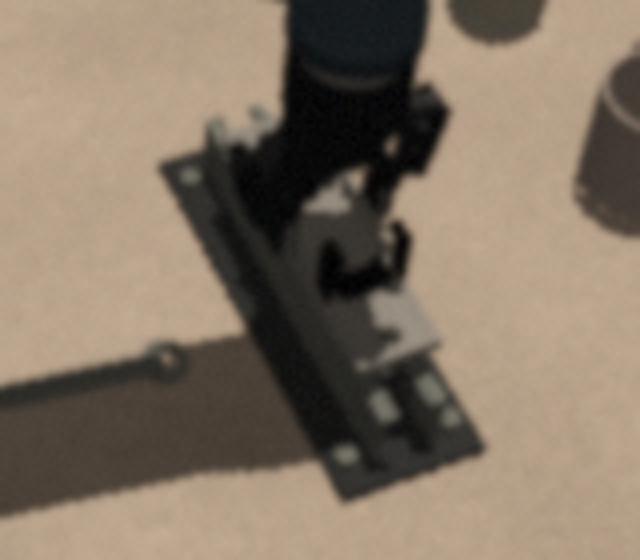

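play_rows:
  delta_pos:
    - [0,0,5]
    - [0,0,10]
    - [0,0,14]
    - [0,0,18]
    - [0,0,21]
    - [0,0,21]
  dr:
    - [0,0,0]
    - [0,0,0]
    - [0,0,0]
    - [0,0,0]
    - [0,0,0]
    - [0,0,0]
  fingers: [40,40,40,40,40,40]

```text
t: 9.32
tcp_pos: [0.5769, 0.0142, 0.0801]
tcp_rot: [0.0, 0.998, 0.069, -0.0]
force: [-0.9, -0.1, -4.0]
opening: 0.0549
```

```bash
python3 - <<'E'
from h import *
delta([.5769,.0134,.0799],.1396)
s,p,r=tcp(); print(s['force'],s['torque'],s['opening'])
im=viewer.camera('wrist'); cv2.imwrite('pics/h_w.png',im)
sd=viewer.camera('side')
cv2.imwrite('pics/h_s.png',cv2.resize(sd[180:320,260:420],None,fx=4,fy=4,interpolation=cv2.INTER_CUBIC))
E
```

```text
t 9.32 tcp [0.5769 0.0142 0.0801] j7 0.33 d mm [-0.1  0.8  0.2] dr [ 0.001  0.    -0.001]
[-0.86117484 -0.08430379 -4.02108653] [0.02575092 0.00969595 0.03973022] 0.05487995843855146
```

View pics/h_w.png

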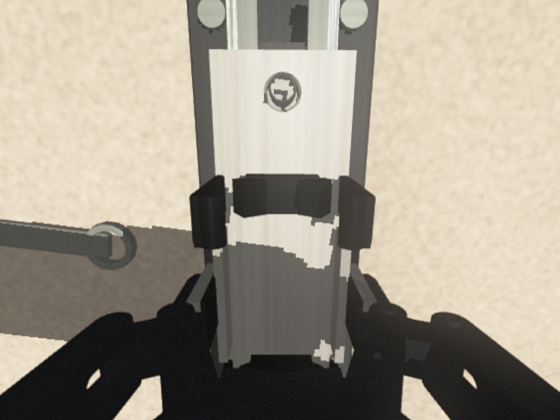

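View pics/h_s.png

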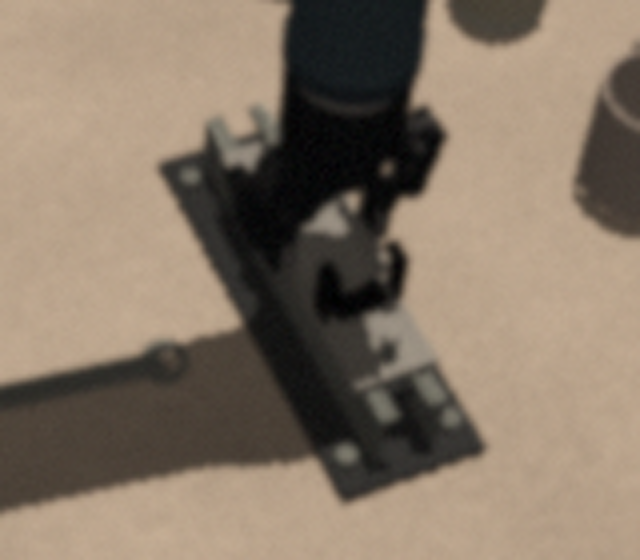

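play_rows:
  delta_pos:
    - [0,0,0]
    - [0,0,0]
    - [0,0,0]
    - [0,0,0]
    - [0,0,0]
    - [0,0,-15]
    - [0,0,-50]
    - [0,0,-100]
    - [0,0,-150]
    - [0,0,-170]
    - [0,0,-170]
    - [0,0,-170]
  dr:
    - [0,0,0]
    - [0,0,0]
    - [0,0,0]
    - [0,0,0]
    - [0,0,0]
    - [0,0,0]
    - [0,0,0]
    - [0,0,0]
    - [0,0,0]
    - [0,0,0]
    - [0,0,0]
    - [0,0,0]
  fingers: [100,100,100,100,100,100,100,100,100,100,100,100]

```text
t: 10.92
tcp_pos: [0.5762, 0.0144, 0.2495]
tcp_rot: [0.0, 0.998, 0.07, -0.001]
force: [-0.2, -0.8, -0.7]
opening: 0.0856
```

```bash
python3 - <<'E'
from h import *
delta([.5769,.0134,.25],.1396)
s,p,r=tcp(); print(s['force'],s['opening'])
import json
m=viewer.camera_model('wrist'); im=viewer.camera('wrist'); cv2.imwrite('pics/i.png',im)
json.dump({k:np.array(v).tolist() for k,v in m.items()},open('i.json','w'))
sd=viewer.camera('side')
cv2.imwrite('pics/i_s.png',cv2.resize(sd[180:320,260:420],None,fx=4,fy=4,interpolation=cv2.INTER_CUBIC))
for d in models.spot_point('bracket_clips','wrist'): print(d, onz(m,d['point'],.093))
E
```

```text
t 10.93 tcp [0.5762 0.0144 0.2495] j7 0.23 d mm [ 0.5  1.1 -0.5] dr [ 0.     0.001 -0.   ]
[-0.24264764 -0.75131377 -0.69861865] 0.08558084936114442
{'point': [285.3, 211.3], 'p': 0.88} [0.57958354 0.01292592 0.093     ]
{'point': [280.6, 201.8], 'p': 0.32} [0.5743056  0.02085496 0.093     ]
```

View pics/i.png

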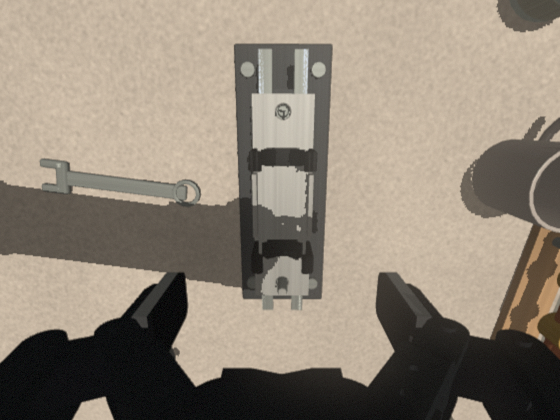

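View pics/i_s.png

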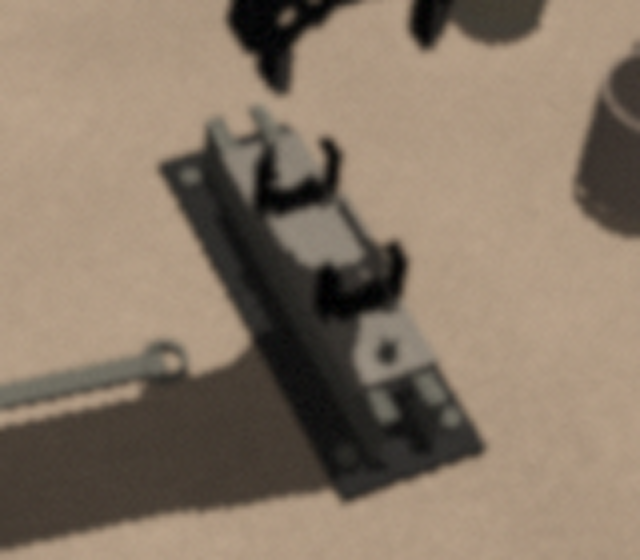

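```bash
python3 - <<'E'
from h import *
import json
m={k:np.array(v) for k,v in json.load(open('i.json')).items()}
im=cv2.imread('pics/i.png'); cv2.imwrite('pics/i_z.png',cv2.resize(im[85:315,230:335],None,fx=2.6*2,fy=2.6,interpolation=cv2.INTER_CUBIC))
a,b=onz(m,(251.5,94),.063),onz(m,(315,94),.063); u=np.array([-.1392,.9903,0])
print(a,b,np.linalg.norm(a-b),'mid by end',(a+b)/2-.1*u, 'hole/stud',onz(m,(283.5,111),.063)-.085*u)
# predicted jaw top centre pixel positions
for c in [np.array([.5771,.0121,0])]:
  for y in (.085,.045,-.045,-.085):
    print(y,proj(m,c+y*u+[0,0,.109]),proj(m,c+y*u+[0,0,.063]))
E
```

```text
[0.53625511 0.1071458  0.063     ] [0.59185415 0.11487359 0.063     ] 0.056133514586878326 mid by end [0.57797463 0.01197969 0.063     ] hole/stud [0.57810223 0.01275034 0.063     ]
0.085 [[282.3560266  109.08202805]] [[282.29217371 111.5948666 ]]
0.045 [[282.37911672 162.27345074]] [[282.31424367 156.82989711]]
-0.045 [[282.42431326 266.39017673]] [[282.35832363 247.1770788 ]]
-0.085 [[282.44188884 306.87805426]] [[282.37578779 282.97197264]]
```

View pics/i_z.png

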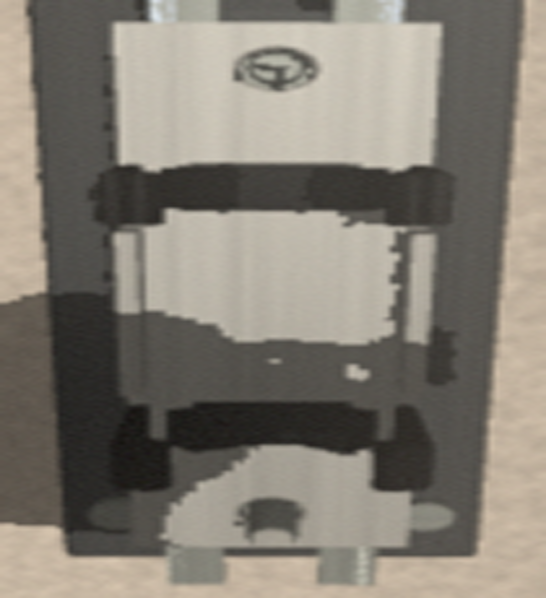

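```bash
python3 - <<'E'
from h import *
ms,md=viewer.camera_model('scene'),viewer.camera_model('side')
a=onz(ms,(117,230),.02)-onz(ms,(166,228),.02); b=onz(md,(317,343),.02)-onz(md,(340,405),.02)
for v in(a,b): print(np.degrees(np.arctan2(v[1],v[0])),np.linalg.norm(v[:2]))
delta([.45,-.26,.22],.05)
E
```

```text
-86.29320421627726 0.13766559069975975
92.69389430740557 0.14363166487937493
t 11.07 tcp [0.5762 0.0143 0.2489] j7 0.23 d mm [-162.9  254.1   29.5] dr [0.001 0.002 0.089]
```

play_rows:
  delta_pos:
    - [-25,38,0]
    - [-55,85,0]
    - [-85,132,5]
    - [-115,180,12]
    - [-145,226,20]
    - [-163,254,29]
    - [-163,254,29]
    - [-163,254,29]
  dr:
    - [0,0,0.02]
    - [0,0,0.04]
    - [0,0,0.06]
    - [0,0,0.089]
    - [0,0,0.089]
    - [0,0,0.089]
    - [0,0,0.089]
    - [0,0,0.089]
  fingers: [100,100,100,100,100,100,100,100]

```text
t: 12.08
tcp_pos: [0.4501, -0.2591, 0.22]
tcp_rot: [0.0, 1.0, 0.025, -0.001]
force: [0.2, 0.9, -0.3]
opening: 0.0853
```

```bash
python3 - <<'E'
from h import *
delta([.45,-.26,.22],.05)
import json
m=viewer.camera_model('wrist'); im=viewer.camera('wrist'); cv2.imwrite('pics/j.png',im)
json.dump({k:np.array(v).tolist() for k,v in m.items()},open('j.json','w'))
for d in models.spot_point('cartridge_mid','wrist'): print(d, onz(m,d['point'],.02))
for d in models.regions_of('cartridge_mid','wrist'):
  print(d['p'],d['bbox']); ys,xs=np.nonzero(d['region']); print(cv2.minAreaRect(np.c_[xs,ys].astype(np.float32)))
E
```

```text
t 12.07 tcp [ 0.4501 -0.2591  0.22  ] j7 0.73 d mm [-0.1  0.9  0. ] dr [0.    0.003 0.001]
{'point': [134.1, 256.4], 'p': 0.7} [ 0.29566323 -0.33024647  0.02      ]
{'point': [281.8, 224.7], 'p': 0.56} [ 0.4512324 -0.2868796  0.02     ]
0.74 [261.6, 148.9, 43.2, 144.1]
((281.5, 220.0), (144.0, 45.0), 90.0)
```

View pics/j.png

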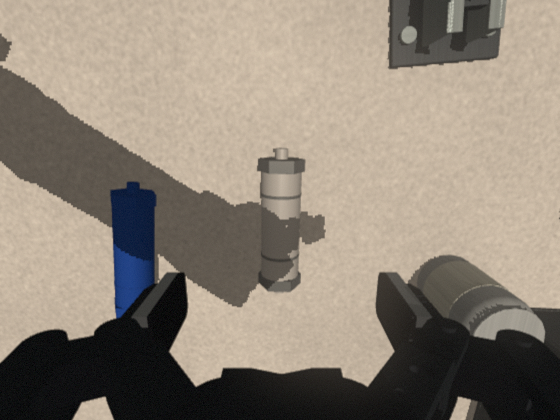

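```bash
python3 - <<'E'
from h import *
import json
m={k:np.array(v) for k,v in json.load(open('j.json')).items()}
im=cv2.imread('pics/j.png'); cv2.imwrite('pics/j_z.png',cv2.resize(im[140:300,240:330],None,fx=4,fy=3.6,interpolation=cv2.INTER_CUBIC))
A=onz(m,(281,149),.02);
# body edges (silhouette approx at axis height)
L1,L2=onz(m,(261.5,175),.02),onz(m,(261,262),.02);R1,R2=onz(m,(301,175),.02),onz(m,(299.5,262),.02)
c1,c2=(L1+R1)/2,(L2+R2)/2
print(A,c1,c2,np.linalg.norm(L1-R1),np.linalg.norm(L2-R2)); v=c1-c2; v/=np.linalg.norm(v); print(np.degrees(np.arctan2(v[1],v[0])), 'centre',A-.077*v)
print('pred cap edges',proj(m,A-.01*v+[0,0,.02]),proj(m,A-.022*v+[0,0,.02]),proj(m,A-.132*v+[0,0,.02]),proj(m,A-.144*v+[0,0,.02]))
print('can left', onz(m,(411,285),.11),'blue right',onz(m,(157,250),.02))
E
```

```text
[ 0.44661494 -0.21035853  0.02      ] [ 0.44810329 -0.23550087  0.02      ] [ 0.45166749 -0.32871939  0.02      ] 0.03906931993473866 0.04121399827541547
92.18962838164552 centre [ 0.44955687 -0.28730231  0.02      ]
pred cap edges [[280.78019978 161.6823655 ]] [[280.63680579 174.76421679]] [[279.45919527 282.19777347]] [[279.34396655 292.7101038 ]]
can left [ 0.55339084 -0.30309524  0.11      ] blue right [ 0.32052381 -0.321647    0.02      ]
```

View pics/j_z.png

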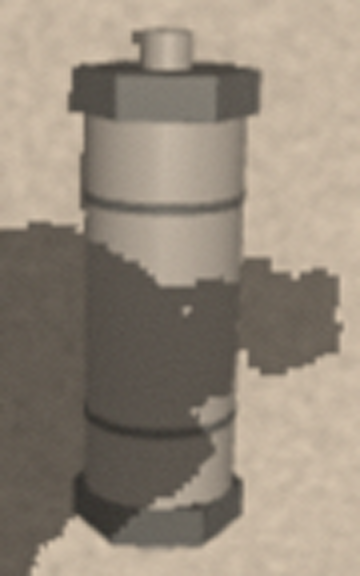

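```bash
python3 - <<'E'
from h import *
delta([.450,-.2865,.033],np.radians(2.2))
E
```

```text
t 12.22 tcp [ 0.4507 -0.2586  0.2204] j7 0.73 d mm [ -1.7  27.7 187.5] dr [0.    0.002 0.014]
```

play_rows:
  delta_pos:
    - [-1.5,15,20]
    - [-1.5,27.7,70]
    - [-1.5,27.7,125]
    - [-1.5,27.7,165]
    - [-1.5,27.7,182]
    - [-1.5,27.7,187.5]
    - [-1.5,27.7,187.5]
    - [-1.5,27.7,187.5]
    - [-1.5,27.7,187.5]
    - [-1.5,27.7,187.5]
    - [-1.5,27.7,187.5]
    - [-1.5,27.7,187.5]
  dr:
    - [0,0.002,0.014]
    - [0,0.002,0.014]
    - [0,0.002,0.014]
    - [0,0.002,0.014]
    - [0,0.002,0.014]
    - [0,0.002,0.014]
    - [0,0.002,0.014]
    - [0,0.002,0.014]
    - [0,0.002,0.014]
    - [0,0.002,0.014]
    - [0,0.002,0.014]
    - [0,0.002,0.014]
  fingers: [100,100,100,100,100,100,100,20,20,20,20,20]
  newtons: 60

```text
t: 13.72
tcp_pos: [0.4506, -0.2867, 0.0338]
tcp_rot: [0.0, 1.0, 0.019, 0.0]
force: [-0.9, 1.4, 7.7]
opening: 0.0383
```

```bash
python3 - <<'E'
from h import *
delta([.450,-.2865,.033],np.radians(2.2))
s,p,r=tcp(); print(s['force'],s['opening'])
im=viewer.camera('wrist'); cv2.imwrite('pics/k.png',im)
E
```

```text
t 13.72 tcp [ 0.4506 -0.2867  0.0338] j7 0.94 d mm [-0.6 -0.2  0.8] dr [ 0.001 -0.001 -0.   ]
[-0.8856221   1.43068413  7.69794608] 0.038347694591339715
```

View pics/k.png

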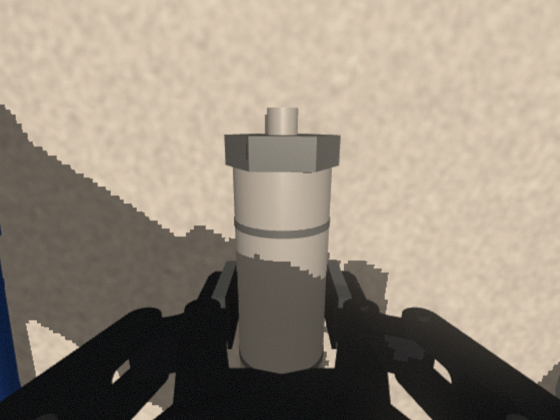

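```bash
python3 - <<'E'
from h import *
delta([.578,.012,.165],.1396)
E
```

```text
t 13.78 tcp [ 0.4506 -0.2867  0.0338] j7 0.94 d mm [ 138.8 -293.6 -131.3] dr [ 0.001 -0.001 -0.102]
```

play_rows:
  delta_pos:
    - [0,0,-30]
    - [0,0,-80]
    - [0,0,-135]
    - [12,-25,-175]
    - [34,-72,-185]
    - [57,-120,-185]
    - [80,-168,-185]
    - [102,-216,-180]
    - [125,-264,-165]
    - [138.8,-293.6,-140]
    - [138.8,-293.6,-131]
    - [138.8,-293.6,-131]
  dr:
    - [0,0,0]
    - [0,0,0]
    - [0,0,0]
    - [0,0,-0.02]
    - [0,0,-0.04]
    - [0,0,-0.06]
    - [0,0,-0.08]
    - [0,0,-0.1]
    - [0,0,-0.102]
    - [0,0,-0.102]
    - [0,0,-0.102]
    - [0,0,-0.102]
  fingers: [20,20,20,20,20,20,20,20,20,20,20,20]

```text
t: 15.28
tcp_pos: [0.5768, 0.011, 0.1639]
tcp_rot: [0.001, 0.998, 0.07, -0.001]
force: [-1.4, -1.3, -2.9]
opening: 0.0378
```

```bash
python3 - <<'E'
from h import *
delta([.578,.012,.15],.1396)
s,p,r=tcp(); print(s['force'],s['torque'],s['opening'])
m=viewer.camera_model('wrist')
im=viewer.camera('wrist'); cv2.imwrite('pics/l.png',im)
sd=viewer.camera('side')
cv2.imwrite('pics/l_s.png',cv2.resize(sd[180:320,260:420],None,fx=4,fy=4,interpolation=cv2.INTER_CUBIC))
u=np.array([-.1392,.9903,0]);ax=p-[0,0,.0138]
print('pred stub tip',proj(m,ax+.077*u), 'cap',proj(m,ax+.067*u+[0,0,.02]),proj(m,ax+.055*u+[0,0,.02]))
E
```

```text
t 15.28 tcp [0.5768 0.011  0.1639] j7 0.31 d mm [ 1.4 -0.8 13.9] dr [ 0.002  0.002 -0.   ]
[-1.36581163 -1.33984212 -2.89850699] [-0.04232575  0.02035009 -0.04012547] 0.037775845510155864
pred stub tip [[281.34622044 108.31843003]] cap [[281.25001532 136.9940243 ]] [[281.29434546 172.97438659]]
```

View pics/l.png

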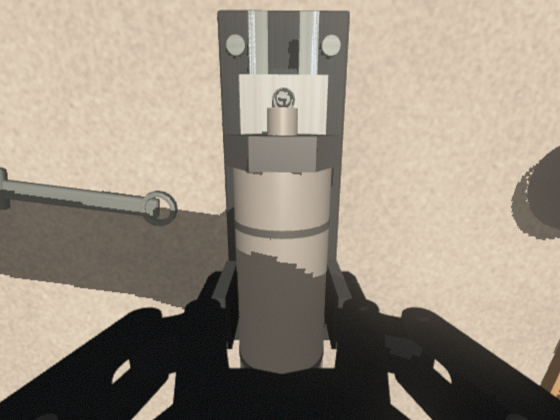

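View pics/l_s.png

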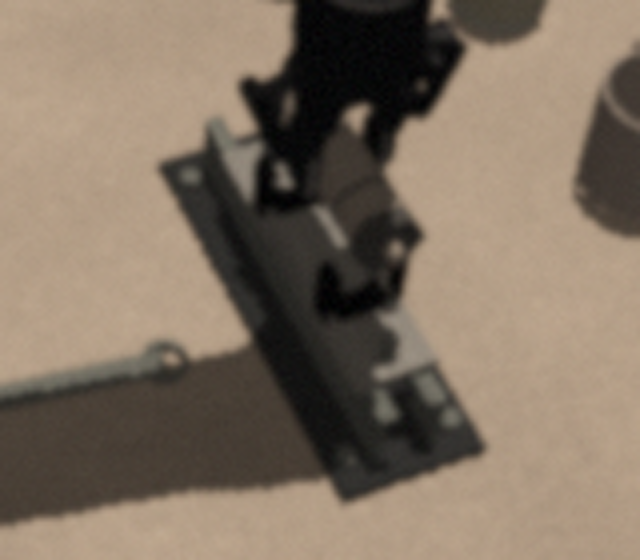

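play_rows:
  delta_pos:
    - [1.4,-0.8,8]
    - [1.4,-0.8,16]
    - [1.4,-0.8,22]
    - [1.4,-0.8,27]
    - [1.4,-0.8,32]
    - [1.4,-0.8,37]
    - [1.4,-0.8,42]
    - [1.4,-0.8,42]
  dr:
    - [0.002,0.002,0]
    - [0.002,0.002,0]
    - [0.002,0.002,0]
    - [0.002,0.002,0]
    - [0.002,0.002,0]
    - [0.002,0.002,0]
    - [0.002,0.002,0]
    - [0.002,0.002,0]
  fingers: [20,20,20,20,20,20,20,20]

```text
t: 16.38
tcp_pos: [0.5785, 0.0109, 0.1229]
tcp_rot: [-0.0, 0.998, 0.069, 0.001]
force: [-2.5, -0.6, -0.9]
opening: 0.0385
```

```bash
python3 - <<'E'
from h import *
delta([.578,.012,.1068],.1396)
s,p,r=tcp(); print(s['force'],s['torque'],s['opening'])
im=viewer.camera('wrist'); cv2.imwrite('pics/m.png',im)
sd=viewer.camera('side')
cv2.imwrite('pics/m_s.png',cv2.resize(sd[180:320,260:420],None,fx=4,fy=4,interpolation=cv2.INTER_CUBIC))
E
```

```text
t 16.38 tcp [0.5785 0.0109 0.1229] j7 0.34 d mm [-0.4 -1.1 16.1] dr [-0.    -0.002 -0.002]
[-2.54474796 -0.62494336 -0.93846055] [-0.17316694  0.61381665  0.00105679] 0.03852177913870847
```

View pics/m.png

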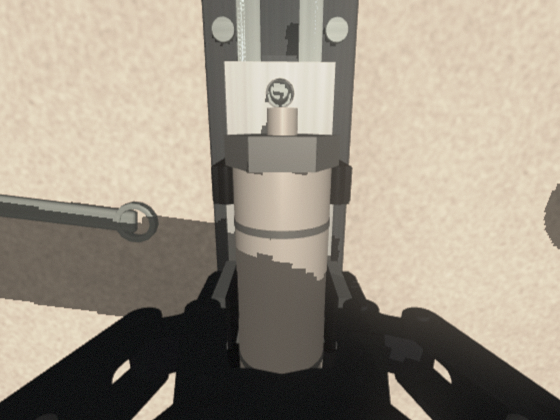

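View pics/m_s.png

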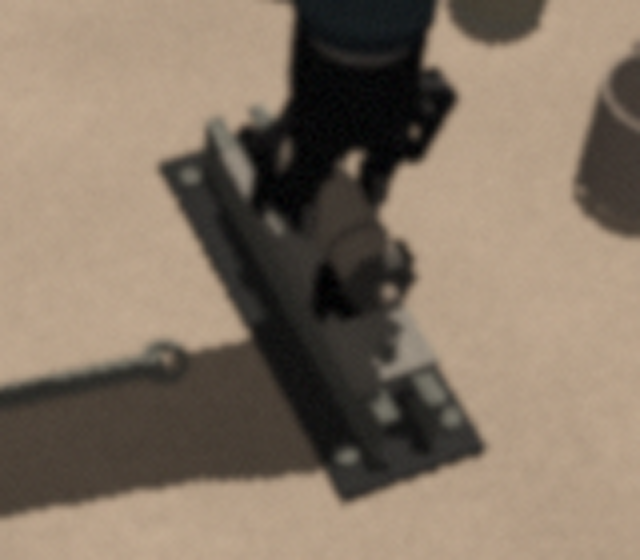

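play_rows:
  delta_pos:
    - [-0.5,0,4]
    - [-0.5,0,8]
    - [-0.5,0,12]
    - [-0.5,0,15]
    - [-0.5,0,17]
    - [-0.5,0,17]
  dr:
    - [0,-0.002,0]
    - [0,-0.002,0]
    - [0,-0.002,0]
    - [0,-0.002,0]
    - [0,-0.002,0]
    - [0,-0.002,0]
  fingers: [20,20,20,20,20,20]

```text
t: 17.23
tcp_pos: [0.5779, 0.0111, 0.1068]
tcp_rot: [-0.001, 0.998, 0.069, -0.0]
force: [-7.2, 0.6, 10.5]
opening: 0.0381
```

```bash
python3 - <<'E'
from h import *
delta([.578,.012,.1068],.1396)
s,p,r=tcp(); print(s['force'],s['torque'],s['opening'])
im=viewer.camera('wrist'); cv2.imwrite('pics/n.png',im)
sd=viewer.camera('side')
cv2.imwrite('pics/n_s.png',cv2.resize(sd[180:320,260:420],None,fx=4,fy=4,interpolation=cv2.INTER_CUBIC))
E
```

```text
t 17.23 tcp [0.5779 0.0111 0.1068] j7 0.35 d mm [ 0.2 -0.9  0. ] dr [-0.001  0.001 -0.002]
[-7.20217901  0.55218384 10.52902816] [ 0.00895582  1.42266017 -0.03481734] 0.038102221087801126
```

View pics/n.png

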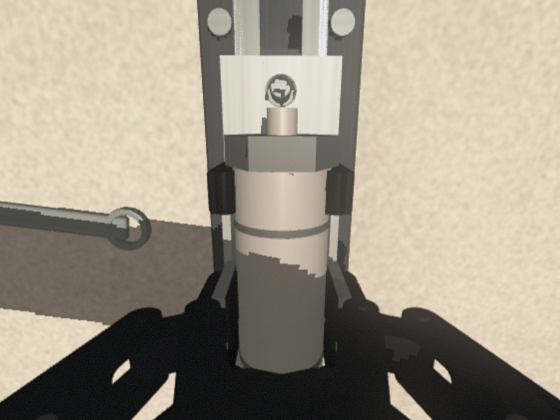

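View pics/n_s.png

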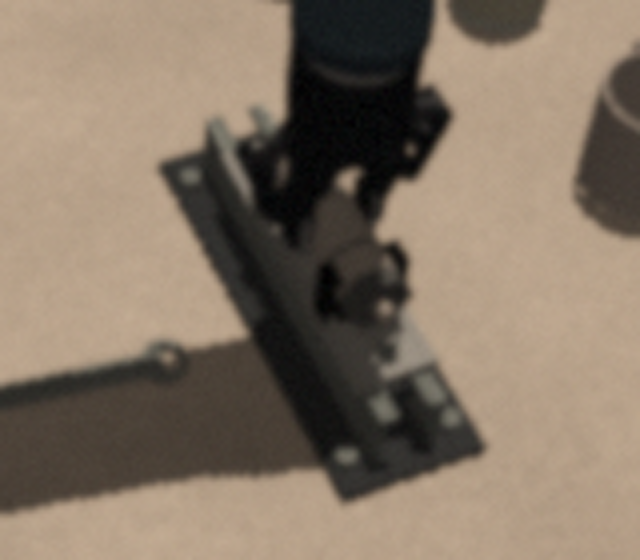

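play_rows:
  delta_pos:
    - [-0.5,0,1]
    - [-0.5,0,2]
    - [-0.5,0,2]
  dr:
    - [0,0,0]
    - [0,0,0]
    - [0,0,0]
  fingers: [20,20,20]

```text
t: 17.7
tcp_pos: [0.5779, 0.011, 0.1067]
tcp_rot: [-0.001, 0.998, 0.069, 0.0]
force: [-8.7, -0.1, 19.5]
opening: 0.038
```

play_rows:
  delta_pos:
    - [0,0,0]
    - [0,0,0]
    - [0,0,0]
    - [0,0,0]
    - [0,0,0]
    - [0,0,0]
    - [0,0,-15]
    - [0,0,-50]
    - [0,0,-100]
    - [0,0,-140]
    - [0,0,-140]
    - [0,0,-140]
  dr:
    - [0,0,0]
    - [0,0,0]
    - [0,0,0]
    - [0,0,0]
    - [0,0,0]
    - [0,0,0]
    - [0,0,0]
    - [0,0,0]
    - [0,0,0]
    - [0,0,0]
    - [0,0,0]
    - [0,0,0]
  fingers: [70,75,75,75,75,75,75,75,75,75,75,75]

```text
t: 19.2
tcp_pos: [0.5776, 0.0108, 0.2469]
tcp_rot: [-0.001, 0.998, 0.069, 0.0]
force: [-0.4, -0.2, -0.1]
opening: 0.0639
```

```bash
python3 - <<'E'
from h import *
s,p,r=tcp(); print(s['t'],p,s['force'],s['opening'])
m=viewer.camera_model('wrist')
im=viewer.camera('wrist'); cv2.imwrite('pics/o.png',im)
sd=viewer.camera('side'); sc=viewer.camera('scene')
cv2.imwrite('pics/o_s.png',cv2.resize(sd[180:320,260:420],None,fx=4,fy=4,interpolation=cv2.INTER_CUBIC))
cv2.imwrite('pics/o_c.png',cv2.resize(sc[190:300,170:330],None,fx=4.5,fy=4.5,interpolation=cv2.INTER_CUBIC))
u=np.array([-.1392,.9903,0]);n=np.array([.9903,.1392,0]);c=np.array([.578,.012,.093])
for z in (.093,.098,.109):
  c[2]=z; print(z,'stubs',proj(m,[c+.077*u,c-.077*u]).round(1).tolist(),'body L/R at +-40',proj(m,[c+.03*u-.02*n,c+.03*u+.02*n]).round(1).tolist())
E
```

```text
19.2 [0.57758669 0.010829   0.24687093] [-0.42969087 -0.16961188 -0.14839974] 0.06386526339986866
0.093 stubs [[281.9, 116.4], [282.3, 288.8]] body L/R at +-40 [[258.4, 174.9], [305.7, 174.7]]
0.098 stubs [[281.9, 116.3], [282.3, 291.5]] body L/R at +-40 [[257.9, 175.8], [306.1, 175.6]]
0.109 stubs [[281.9, 115.8], [282.3, 297.6]] body L/R at +-40 [[257.0, 177.8], [307.2, 177.7]]
```

View pics/o.png

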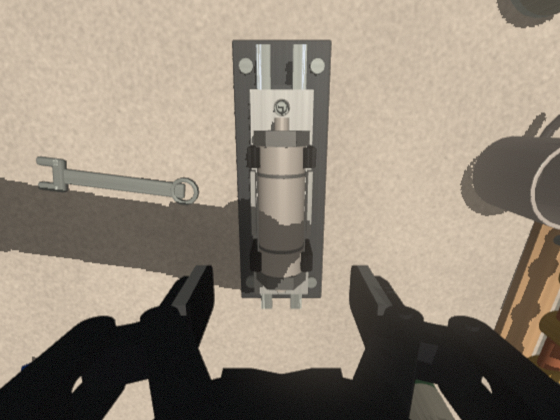

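View pics/o_s.png

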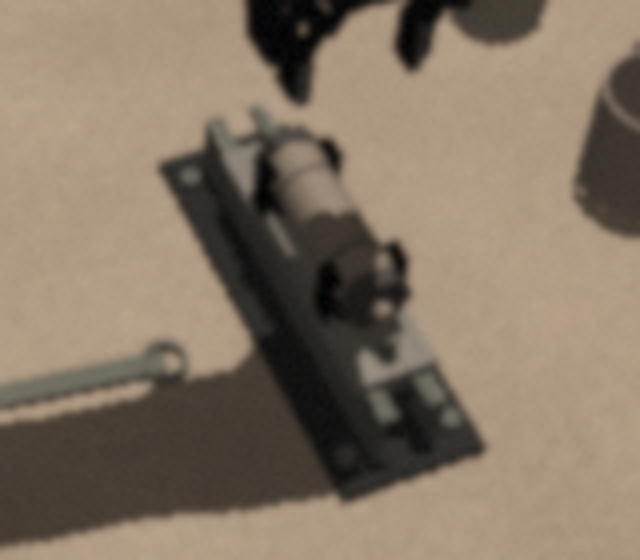

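View pics/o_c.png

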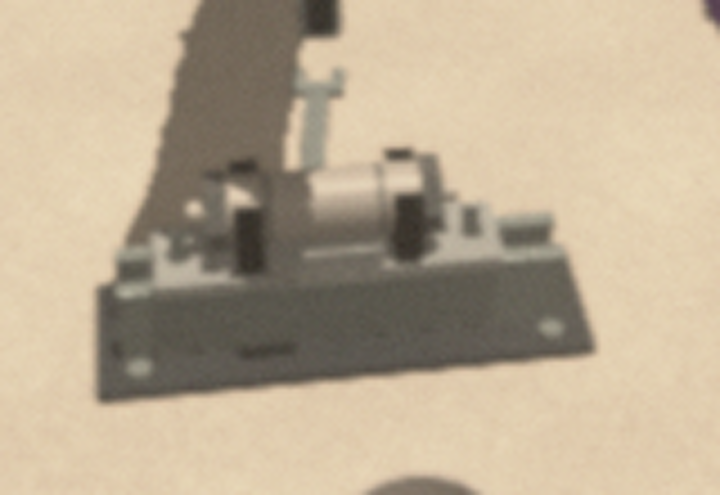

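```bash
python3 - <<'E'
from h import *
u=np.array([-.1392,.9903,0]);n=np.array([.9903,.1392,0]);c=np.array([.578,.012,0])
for cam,o,k in (('scene',(170,190),4.5),('side',(260,180),4)):
  m=viewer.camera_model(cam)
  for z in(.093,.098):
    P=(proj(m,[c+.077*u+[0,0,z],c-.077*u+[0,0,z]])-o)*k; print(cam,z,P.round().tolist())
  print('studs tips',((proj(m,[c+.085*u+[0,0,.083],c-.085*u+[0,0,.083]])-o)*k).round().tolist())
E
```

```text
scene 0.093 [[454.0, 189.0], [185.0, 213.0]]
scene 0.098 [[454.0, 182.0], [185.0, 206.0]]
studs tips [[468.0, 201.0], [172.0, 228.0]]
side 0.093 [[274.0, 137.0], [385.0, 316.0]]
side 0.098 [[275.0, 132.0], [386.0, 311.0]]
studs tips [[268.0, 138.0], [390.0, 336.0]]
```

```bash
python3 -c "
from cell import env,readout
print(env.job_done()); print(readout.read_state()['t'])"
```

```text
the job is handed in; nothing more can be done
None
the job is handed in; nothing more can be done
```

The bracket is hung on both studs and let go, the cartridge is pressed into both clips, and I handed the job in at about 19.4 s of the 72 s. No verdict is reported, so what follows rests on my own checks.

- **Studs:** I measured both stud tips with the wrist camera. They came out 169.9 mm apart (nominal 170), with the midpoint about 7 mm toward −y from the rail's middle.
- **Bracket:** I took the bare aluminium one, not the pink or purple look-alikes. With the stud seen centred in the +y hole, it went down without jamming. After release, the wrist view showed both studs through their holes and the plate lying on the rail. I measured its centre at about (0.578, 0.012).
- **Cartridge:** I pressed the white one down until it stopped at its nominal seat height. Force then rose to about 20 N with no further movement. The last pictures show it in both clips:
  - The wrist view matches the expected pose closely.
  - The scene and side views agree to within about 2 pixels. That is not fine enough to settle the last few mm of seat height, so the height rests mainly on the hard stop.
- **Bystanders:** I never touched the wrench, can or collar. I did not measure their positions again at the end.

The gripper was open and well above everything when I handed in.

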